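# Flip the ratchet spanner to tighten and clamp the bearing block

## Robot

A 7-joint arm with a two-finger parallel gripper is mounted at the origin on a cart in front of the work surface, level with it; the furniture and walls round the work are solid. World frame = base frame: x ahead of the robot, y to its left, z up, the work surface at z = 0. Lengths are in m, angles in rad, forces in N, time in s.
With the tool pointing down it reaches from about 0.4 to 0.85 m from the base axis. Payload 4.5 kg.
Tool frame: the origin (TCP) lies at the very end of the fingers, on their centre line; the grasp point (between the pads) lies 19 mm behind it (r.grip_point_offset is the distance from the TCP to the grasp point, in m); z points along the fingers, y is the line along which they close (so a half turn about z gives the same grasp; the last joint's range is limited). The gripper opens to 88 mm and grips with 3 to 60 N. Pads are 18 mm wide; open, the fingers measure 123 mm over their backs; the gripper's body (75 mm by 187 mm) begins 45 mm behind the grasp point.
Start: joints at [1.304, 0.689, -0.195, 1.565, 0.157, 0.902, -0.215], TCP at [0.185, -0.597, 0.239] pointing down, gripper open.
Joint ranges: [-3.01, 3.01], [-0.46, 2.08], [-1.47, 1.51], [0.13, 2.56], [-1, 4.14], [0.04, 2.09], [-2.66, 2.66]. Speed limits (rad/s): [2.57, 2.57, 3.14, 3.14, 3.14, 3.14, 3.14].

## Interface

Orientations are given as a unit quaternion [x, y, z, w].
In Python, from plant import r gives the robot as it stands.
- The arm moves only by the tool carry_out, never from a script. Its argument "rows" is a list of rows, each a list of 3 entries, a list of its own where there are three numbers: the shift along the tool's x, y, z in cm, then the turn, a rotation vector about the tool's x, y, z in degrees, then the closure, from 0 (fully open) to 1 (shut). A call has 1 to 12 rows; each row is the pose to reach, as a shift and turn from the pose commanded when the call began, along the tool's axes at that moment; what a row does not reach only later rows make up. A row lasts 1/10 s, in which the tool goes at most 50 mm and 8.59 degrees, less where a joint would pass 70% of its speed; a pose out of reach is approached as far as the arm can. A call with a gripper value outside its range is refused whole. The fingers move at their own pace and stop on an object; "newtons" is the grip in N (left out, the last holds). Time passes only in rows, so rows that repeat a pose let the fingers close. It gives the time, the measured TCP pose, the force, the opening and the grip force at its end, in the units of the state.
- r.get_state(): the state, without advancing time (a new reading comes with each control period).
- r.snapshot(name): name is "side" or "top" or "wrist"; returns a dict with "image" (400x640x3 uint8, red, green, blue), "fx", "fy", "cx", "cy" (pixels), "pose" (4x4, takes a point from camera to world coordinates). Camera axes: x right, y up, looking along -z (the intrinsics and any distortion apply to the point x, -y, -z); pixel columns grow to the right and rows downward; lengths in m; the calibration is good to about 2 mm. A picture is of the moment at which its call begins. There is no depth.
- r.finish_job(): hands the job in; it is judged then, once.
The state is a dict: "clock": time; "q": joint angles; "qd": joint speeds; "joint_torque": joint torques, N m; "tool_pos": TCP position; "eef_rot": TCP orientation; "contact_force": force on the tool from outside, world axes, zero at the start; "moment": the same for the moment, N m; "opening": opening from 0.0 (shut) to 1.0 (fully open); "finger_force": force on a finger pad.
Only numpy, scipy, OpenCV 4.12 (cv2) and the standard library are available. Lean on these libraries where they do the work, as an engineer would, in place of code of your own. Each camera call takes 0.05 s, during which the arm holds its last target. There are 200 camera calls.

## Task

The steel bearing block lies loose in the small four-post screw clamp, and the ratchet spanner on the clamp's screw is still set to loosen. Flip the spanner's direction lever over to tighten, then work the handle to and fro between the posts until the block is clamped with about 1.3 N m on the screw (10 to 11 N pushed square to the handle at the middle of its grip), no tighter, because too much squeezes the bore out of round. Let go of the spanner, and leave the block under the foot and the things around the clamp where they are.

Things in the scene. Friction and masses are not known exactly. Their poses are not given: they have to be found in the camera images.
- bed: Dark steel bed plate of the clamp, 136 x 144 mm, fixed; origin at the centre of its upper face, 18 mm above the table; -x points to the handle's side, z up. 12 mm posts stand at x +-46, y +-50 mm, 110 mm tall; they carry a grey crosshead (120 x 128 mm, top 82 mm above this face). A platen with a sprung rubber foot hangs below it on the screw.
- spindle_top (a point): On the screw's vertical axis, at the top of the spanner's round head (122 mm above the table, 65 mm across). Clockwise from above tightens: the foot sinks 4 mm per rad. It starts 2 to 9 mm above the block, so about 0.5 to 2.3 rad run free before it bites, then some 0.2 to 0.5 rad more to full clamping. The screw stays where it is left.
- spanner: The ratchet spanner; origin on the screw axis under its head, x along the handle outward (to 165 mm), z up. The posts let it swing 0.56 rad either side of the bed's -x. Set to tighten, the clockwise swing (from above) drives the screw, the swing back clicks over the teeth (under 6 N at the grip); set to loosen, the reverse. 20 teeth: a reversal loses up to 0.31 rad.
- spanner_grip (a point): Middle of the spanner's black ribbed round grip (15 mm across, 74 mm long), on the level handle's centre line, 125 mm from the screw axis, 113 mm above the table. Driving takes about 7 N here, square to the handle, while the foot is in the air; once it bites this grows steadily. Clamped: about 10.5 N (8.5 to 13 N; at rest less is read; a firm grip also passes a moment: count both).
- lever (a joint): Direction lever on the spanner's head: -0.35 rad = loosen, +0.35 = tighten; a sprung detent snaps it to the nearer end. Its vertical pivot is on the handle's centre line, 44 mm out from the screw axis; about 4 N at the paddle pushes it over the middle.
- lever_paddle (a point): Middle of the lever's upright dark paddle: 10 mm along the handle, 6 mm thick across it, top 21 mm above the head's top; the flat lever arm below it is 5 mm high. It stands over the head, 36 mm from the pivot towards the screw axis. In the spanner's frame it is at y = -12 mm set to loosen, y = +12 mm set to tighten (the right side, seen with the handle pointing towards you).
- block: Bored steel bearing block, 40 x 50 x 30 mm, 0.4 kg, lying between two low locating strips on the bed under the foot; origin at the centre of its underside.
- pliers_mid (a point): Middle of a pair of yellow-handled pliers (54 x 170 x 16 mm) lying beside the clamp; to be left alone.
- drum_1_mid (a point): Middle of a black sanding drum, 18 mm across and 22 mm tall, standing near the clamp; to be left alone.
- drum_2_mid (a point): Middle of a second, equal sanding drum; to be left alone.
- flux_bottle_mid (a point): Half-way up a small blue squeeze bottle, 24 mm across and 82 mm tall, standing beside the clamp; to be left alone.
- gel_cup_mid (a point): Half-way up a green measuring cup with lid, 59 mm across and 49 mm tall, standing beside the clamp; to be left alone.

How it is judged:
On the way, in this order (a step that is already met when the one before it is completed fails the run):
1. the direction lever is snapped over to tighten (value of joint lever above 0.25 rad), for 0.2 s.
2. the foot has come down on the block and clamps it (contact force between bed and block above 40 N), for 0.2 s.
At the end, for the whole second after the job is handed in: The lever is at its tighten end (above 0.25 rad), the block is pressed on the bed with 40 to 190 N (what 8.5 to 13 N at the grip gives) and lies within 8 mm of the screw axis (value of joint lever above 0.25 rad and contact force between bed and block between 40 and 190 N and horizontal distance between block and spindle_top below 0.008 m); the robot touches nothing.
It fails at once if the block is overtightened (pressed on the bed with more than 190 N) (contact force between bed and block above 190 N).
It fails at once if one of the things around the clamp is moved more than 30 mm (distance of any of pliers_mid, drum_1_mid, drum_2_mid, flux_bottle_mid, gel_cup_mid from where it was at the start of the episode above 0.03 m).
It also fails if it takes over 64 s, if anything falls off the work surface, if the arm or the gripper's body presses on something with over 40 N, if the wrist force passes 120 N, or if a joint passes its speed limit or range.

## Working session

There is one attempt and no reset: what is moved stays moved. The work goes in short steps, Python scripts to look and compute and a tool call to move; the robot and the scene stay as the last step left them, time stands still between calls to the robot, and variables do not carry over. Pictures are saved under pics/ and viewed, at most 10 in all, crops included, and the job is handed in when it is done.

Besides the shell and the picture viewer there is one more tool, called after "Request:" by a JSON object that holds its "api" and its "payload", one argument or row to a line. carry_out: Moves the arm, as the interface text tells. Its arguments: {"type":"object","properties":{"rows":{"type":"array"},"newtons":{"type":"number"}},"required":["rows"]}

```bash
mkdir -p pics; ls; python3 - <<'E'
from plant import r
import cv2
for n in("side","top"):
    s=r.snapshot(n); cv2.imwrite(f"pics/{n}0.png",s["image"][:,:,::-1]); print(n,[s[k] for k in("fx","fy","cx","cy")],s["pose"].round(4).tolist(), [k for k in s])
s=r.get_state(); print(s)
E
```

```text
pics
side [517.4493133180429, 517.4493133180429, 313.98653706661037, 202.35482729638935] [[0.9433, 0.1654, -0.2877, 0.3109], [-0.3315, 0.5118, -0.7926, -0.6367], [0.0161, 0.843, 0.5376, 0.5691], [0.0, 0.0, 0.0, 1.0]] ['image', 'fx', 'fy', 'cx', 'cy', 'pose']
top [513.0472560579647, 513.0472560579647, 314.1107680888581, 190.92605490055504] [[-0.0226, 0.9932, -0.1145, 0.4528], [-0.9995, -0.0202, 0.0222, 0.0465], [0.0197, 0.1149, 0.9932, 0.9883], [0.0, 0.0, 0.0, 1.0]] ['image', 'fx', 'fy', 'cx', 'cy', 'pose']
{'clock': 0.1, 'q': array([ 1.30379505,  0.68988941, -0.19453237,  1.56621538,  0.15726278,
        0.90249071, -0.21508679]), 'qd': array([-0.00088232, -0.0031027 , -0.00084573, -0.00453332, -0.00098582,
        0.00146279,  0.00113828]), 'joint_torque': array([-2.60456880e-03, -5.28502715e+01, -1.27136070e+00, -1.53836989e+01,
       -5.25618147e-02,  2.03568052e-03,  5.61536012e-05]), 'tool_pos': array([ 0.18498886, -0.59641519,  0.23800378]), 'eef_rot': array([ 9.88705345e-01,  1.49870238e-01, -1.60629999e-04, -7.91945110e-04]), 'contact_force': array([-1.05838491, -0.63163642,  0.40685385]), 'moment': array([ 0.01520155, -0.05145207,  0.00243557]), 'finger_force': 0.0, 'opening': 0.998950312717234}
```

View pics/top0.png

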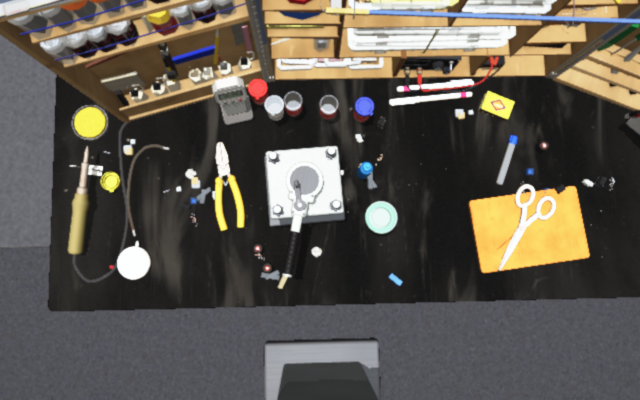

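View pics/side0.png

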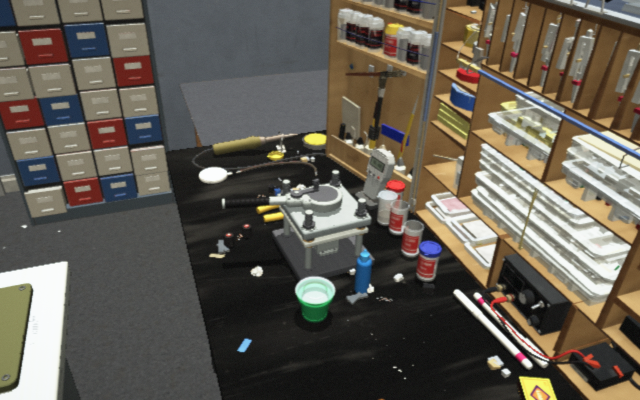

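```bash
cat > h.py <<'E'
import numpy as np, cv2
from plant import r
from scipy.spatial.transform import Rotation as R
def ray(s,u,v,z):
    P=s["pose"]; d=P[:3,:3]@np.array([(u-s["cx"])/s["fx"],-(v-s["cy"])/s["fy"],-1.]); o=P[:3,3]
    return o+d*(z-o[2])/d[2]
def proj(s,p):
    P=s["pose"]; c=P[:3,:3].T@(np.asarray(p)-P[:3,3]); return s["cx"]+s["fx"]*c[0]/-c[2], s["cy"]-s["fy"]*c[1]/-c[2]
def tool(dw):  # world shift (m) -> tool cm
    return (R.from_quat(r.get_state()["eef_rot"]).inv().apply(dw)*100).round(2)
E
python3 - <<'E'
from h import *
s=r.snapshot("top"); 
for n,u,v,z in[("head",304,181,.122),("handle end",284,284,.113),("cupC",381,217,.049),("drum",317,252,.02),("post",278,211,.128),("post",337,206,.128),("post",331,153,.128),("post",276,157,.128)]: print(n,ray(s,u,v,z).round(4))
cv2.imwrite("pics/crop.png",cv2.resize(s["image"][130:300,240:410,::-1],(595,595),interpolation=cv2.INTER_CUBIC))
E
```

```text
head [0.57  0.044 0.122]
handle end [0.3973 0.0811 0.113 ]
cupC [ 0.5104 -0.0963  0.049 ]
drum [0.4491 0.022  0.02  ]
post [0.5193 0.0886 0.128 ]
post [ 0.5256 -0.0107  0.128 ]
post [ 0.6164 -0.003   0.128 ]
post [0.6113 0.0907 0.128 ]
```

View pics/crop.png

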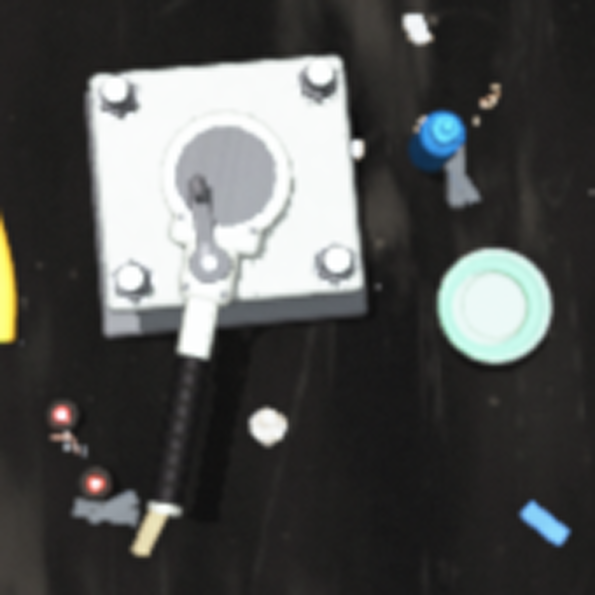

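```bash
python3 - <<'E'
from h import *
s=r.snapshot("top"); 
f=lambda u,v,z: ray(s,240+u/3.5,130+v/3.5,z)
A=f(226,175,.122);P=f(209,262,.127);D=f(198,184,.143);G=f(167,505,.113)
for n,x in zip("APDG",(A,P,D,G)): print(n,x.round(4))
for a,b in((A,P),(A,G),(P,G)): print(np.degrees(np.arctan2(*(b-a)[1::-1])), np.hypot(*(b-a)[:2]))
print(tool(np.array([D[0],D[1],.22])-r.get_state()["tool_pos"]))
E
```

```text
A [0.5717 0.043  0.122 ]
P [0.529 0.052 0.127]
D [0.5648 0.0564 0.143 ]
G [0.4133 0.0746 0.113 ]
168.03269249316998 0.04370728802721914
168.7084948200979 0.1615541748414465
168.95912385664144 0.11785105459936686
[ 55.62 -51.11   1.87]
```

Request:
{"api": "carry_out", "payload": {
  "rows": [
    [[55.6,-51.1,1.8],[0,0,29],0.5],
    [[55.6,-51.1,1.8],[0,0,29],0.5],
    [[55.6,-51.1,1.8],[0,0,29],0.5],
    [[55.6,-51.1,1.8],[0,0,29],0.5],
    [[55.6,-51.1,1.8],[0,0,29],0.5],
    [[55.6,-51.1,1.8],[0,0,29],0.5],
    [[55.6,-51.1,1.8],[0,0,29],0.5],
    [[55.6,-51.1,1.8],[0,0,29],0.5],
    [[55.6,-51.1,1.8],[0,0,29],0.5],
    [[55.6,-51.1,1.8],[0,0,29],0.5],
    [[55.6,-51.1,1.8],[0,0,29],0.5],
    [[55.6,-51.1,1.8],[0,0,29],0.5]
  ]
}}

```text
clock: 1.4
tool_pos: [0.4875, -0.0765, 0.2244]
eef_rot: [0.995, -0.102, 0.0, 0.0]
contact_force: [0.9, 0.1, 1.3]
opening: 0.498
finger_force: 0.0
```

Request:
{"api": "carry_out", "payload": {
  "rows": [
    [[2.8,-10,0],[0,0,0],0.5],
    [[2.8,-10,0],[0,0,0],0.5],
    [[2.8,-10,0],[0,0,0],0.5],
    [[2.8,-10,0],[0,0,0],0.5],
    [[2.8,-10,0],[0,0,0],0.5]
  ]
}}

```text
clock: 1.9
tool_pos: [0.5338, 0.0122, 0.2242]
eef_rot: [0.995, -0.103, -0.001, 0.001]
contact_force: [-0.3, 0.0, 0.2]
opening: 0.498
finger_force: 0.0
```

```bash
python3 - <<'E'
from h import *
s=r.snapshot("wrist"); cv2.imwrite("pics/w1.png",s["image"][:,:,::-1])
print(s["pose"].round(3).tolist())
t=r.get_state();print(t["tool_pos"],t["eef_rot"],t["contact_force"],t["moment"],t["clock"])
for p in((.5648,.0564,.143),(.5717,.043,.122),(.4492,.0677,.12)): print(proj(s,p))
print(tool(np.array([.5648,.0564,.13])-t["tool_pos"]))
E
```

```text
[[-0.205, 0.931, 0.301, 0.613], [-0.979, -0.196, -0.061, -0.005], [0.003, -0.307, 0.952, 0.369], [0.0, 0.0, 0.0, 1.0]]
[0.53370186 0.01164094 0.22432442] [ 9.94587518e-01 -1.03898668e-01 -4.55269891e-04  7.26979725e-04] [ 0.27810519 -0.51146909  0.42741604] [-0.00771846  0.01268711  0.01319406] 1.95
(np.float64(243.50213858948868), np.float64(185.78889203297456))
(np.float64(264.7827082136763), np.float64(165.5959669098478))
(np.float64(273.49229639223097), np.float64(311.86716715783075))
[ 2.12 -5.04  9.42]
```

View pics/w1.png

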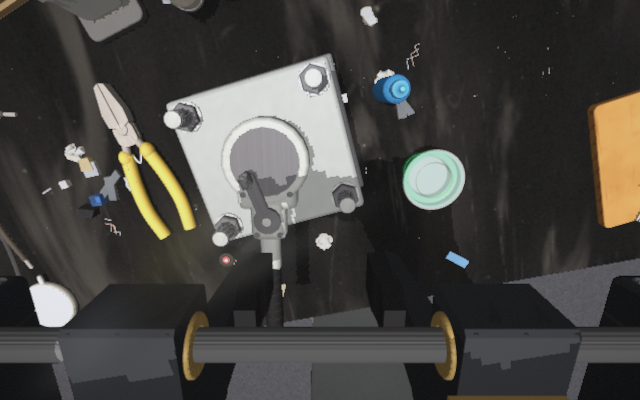

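Request:
{"api": "carry_out", "payload": {
  "rows": [
    [[2.2,-5.0,0],[0,0,0],0.5],
    [[2.2,-5.0,0],[0,0,0],0.5],
    [[2.2,-5.0,4.5],[0,0,0],0.5],
    [[2.2,-5.0,8],[0,0,0],0.5],
    [[2.2,-5.0,9.3],[0,0,0],0.5],
    [[2.2,-5.0,9.3],[0,0,0],0.5]
  ]
}}

```text
clock: 2.55
tool_pos: [0.5649, 0.0567, 0.1301]
eef_rot: [0.995, -0.103, -0.002, 0.001]
contact_force: [0.4, 0.7, -0.2]
opening: 0.503
finger_force: 0.0
```

```bash
python3 - <<'E'
from h import *
t=r.get_state();print(t["tool_pos"],t["contact_force"],t["clock"])
s=r.snapshot("top");cv2.imwrite("pics/t2.png",cv2.resize(s["image"][130:300,240:410,::-1],(595,595),interpolation=cv2.INTER_CUBIC))
E
```

```text
[0.56491971 0.05673694 0.13011502] [ 0.35993008  0.70951424 -0.17421739] 2.55
```

Request:
{"api": "carry_out", "payload": {
  "rows": [
    [[0,1.2,0],[0,0,0],0.5],
    [[0,1.8,0],[0,0,0],0.5],
    [[0,2.3,0],[0,0,0],0.5],
    [[0,2.8,0],[0,0,0],0.5],
    [[0,3.2,0],[0,0,0],0.5],
    [[0,3.6,0],[0,0,0],0.5],
    [[0,3.8,0],[0,0,0],0.5],
    [[0,3.8,0],[0,0,0],0.5]
  ]
}}

```text
clock: 3.4
tool_pos: [0.5577, 0.02, 0.1312]
eef_rot: [0.995, -0.103, -0.001, 0.001]
contact_force: [-1.0, -0.2, 0.6]
opening: 0.504
finger_force: 0.0
```

Request:
{"api": "carry_out", "payload": {
  "rows": [
    [[0,-0.8,0],[0,0,0],0.5],
    [[0,-0.8,-5],[0,0,0],0.5],
    [[0,-0.8,-8],[0,0,0],0.5],
    [[-5,-2.5,-8],[0,0,0],0.5],
    [[-9,-2.5,-8],[0,0,0],0.5],
    [[-11.5,-2.5,-8],[0,0,0],0.5],
    [[-11.5,-2.5,-8],[0,0,0],0.5]
  ]
}}

```text
clock: 4.1
tool_pos: [0.4468, 0.0705, 0.2114]
eef_rot: [0.995, -0.1, -0.002, 0.0]
contact_force: [-0.1, -0.3, -0.6]
opening: 0.501
finger_force: 0.0
```

```bash
python3 - <<'E'
from h import *
t=r.get_state();print(t["tool_pos"],t["clock"])
s=r.snapshot("wrist");cv2.imwrite("pics/w2.png",s["image"][:,:,::-1])
for p in((.573,.043,.122),(.53,.052,.127)): print(proj(s,p))
E
```

```text
[0.44679019 0.07051731 0.21142196] 4.1
(np.float64(319.8995606844247), np.float64(7.529725248590836))
(np.float64(319.5194164999794), np.float64(84.96741130203719))
```

View pics/w2.png

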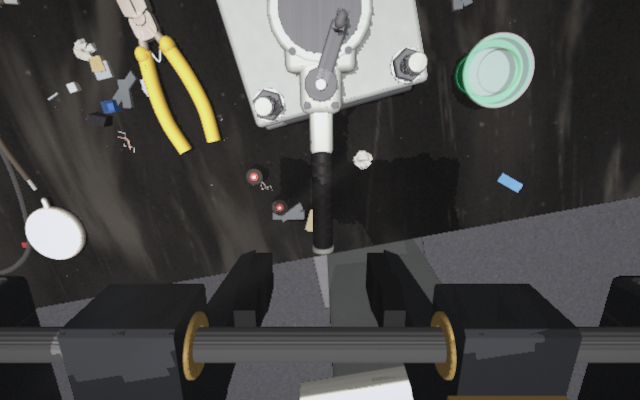

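Request:
{"api": "carry_out", "payload": {
  "rows": [
    [[0,0,4.5],[0,0,0],0.5],
    [[0,0,8.5],[0,0,0],0.5],
    [[0,0,11.3],[0,0,0],0.5],
    [[0,0,11.3],[0,0,0],0.78],
    [[0,0,11.3],[0,0,0],0.78],
    [[0,0,11.3],[0,0,0],0.78]
  ],
  "newtons": 40
}}

```text
clock: 4.75
tool_pos: [0.4525, 0.0691, 0.0996]
eef_rot: [0.995, -0.103, 0.001, -0.0]
contact_force: [-0.3, 0.0, -0.1]
opening: 0.251
finger_force: 0.0
```

```bash
cat >> h.py <<'E'
A=np.array([.5725,.043])
def st():
    t=r.get_state(); d=t["tool_pos"][:2]-A; f=t["contact_force"]
    th=np.arctan2(d[1],d[0])%(2*np.pi); yaw=R.from_quat(t["eef_rot"]).as_matrix()[:2,0]
    F=-f[:2]; tau=d[0]*F[1]-d[1]*F[0]
    print("t",t["clock"],"th",np.degrees(th).round(2),"rho",np.hypot(*d).round(4),"toolx+180",(np.degrees(np.arctan2(yaw[1],yaw[0]))+180).round(2),"z",t["tool_pos"][2].round(4),"cw N at .125",(-tau/.125).round(2),"F",f.round(2),"M",t["moment"].round(3),"op",t["opening"].round(3))
E
python3 - <<'E'
from h import *
st()
for d in range(6,50,6): print(d,(12.5*(1-np.cos(np.radians(d)))).round(2),(12.5*np.sin(np.radians(d))).round(2))
E
```

```text
Traceback (most recent call last):
  File "h.py", line 16, in st
    print("t",t["clock"],"th",np.degrees(th).round(2),"rho",np.hypot(*d).round(4),"toolx+180",(np.degrees(np.arctan2(yaw[1],yaw[0]))+180).round(2),"z",t["tool_pos"][2].round(4),"cw N at .125",(-tau/.125).round(2),"F",f.round(2),"M",t["moment"].round(3),"op",t["opening"].round(3))
                                                                                                                                                                                                                                                                  ^^^^^^^^^^^^^^^^^^
AttributeError: 'float' object has no attribute 'round'
```

Request:
{"api": "carry_out", "payload": {
  "rows": [
    [[0.02,0.76,0],[0,0,-3.5],0.78],
    [[0.09,1.52,0],[0,0,-7],0.78],
    [[0.21,2.28,0],[0,0,-10.5],0.78],
    [[0.37,3.02,0],[0,0,-14],0.78],
    [[0.58,3.76,0],[0,0,-17.5],0.78],
    [[0.83,4.48,0],[0,0,-21],0.78],
    [[1.13,5.18,0],[0,0,-24.5],0.78],
    [[1.46,5.87,0],[0,0,-28],0.78],
    [[1.84,6.53,0],[0,0,-31.5],0.78],
    [[2.26,7.17,0],[0,0,-35],0.78],
    [[2.72,7.78,0],[0,0,-38.5],0.78],
    [[3.21,8.36,0],[0,0,-42],0.78]
  ]
}}

```text
clock: 5.95
tool_pos: [0.4671, -0.0198, 0.1002]
eef_rot: [0.965, 0.262, 0.002, 0.001]
contact_force: [-0.5, 0.8, 0.1]
opening: 0.221
finger_force: 0.4
```

```bash
sed -i 's/t\["opening"\].round(3)/round(float(t["opening"]),3)/' h.py; python3 - <<'E'
from h import *
st()
E
```

```text
t 5.95 th 210.77 rho 0.1227 toolx+180 210.37 z 0.1002 cw N at .125 -0.92 F [-0.49  0.79  0.1 ] M [ 0.185 -0.02   0.006] op 0.221
```

Request:
{"api": "carry_out", "payload": {
  "rows": [
    [[0.04,-0.98,0],[0,0,4.5],0.78],
    [[0.15,-1.96,0],[0,0,9],0.78],
    [[0.35,-2.92,0],[0,0,13.5],0.78],
    [[0.61,-3.86,0],[0,0,18],0.78],
    [[0.95,-4.78,0],[0,0,22.5],0.78],
    [[1.36,-5.67,0],[0,0,27],0.78]
  ]
}}

```text
clock: 6.55
tool_pos: [0.4493, 0.0338, 0.1001]
eef_rot: [1.0, 0.025, 0.001, 0.002]
contact_force: [-0.1, -6.6, 1.5]
opening: 0.223
finger_force: 3.4
```

```bash
python3 - <<'E'
from h import *
st()
E
```

```text
t 6.55 th 184.27 rho 0.1236 toolx+180 182.84 z 0.1001 cw N at .125 6.52 F [-0.08 -6.62  1.49] M [-1.329  0.059  0.077] op 0.223
```

Request:
{"api": "carry_out", "payload": {
  "rows": [
    [[0.04,-0.98,0],[0,0,4.5],0.78],
    [[0.15,-1.96,0],[0,0,9],0.78],
    [[0.27,-2.6,0],[0,0,12],0.78]
  ]
}}

```text
clock: 6.85
tool_pos: [0.4497, 0.0605, 0.1001]
eef_rot: [0.997, -0.079, 0.0, 0.001]
contact_force: [-1.9, -6.7, 2.9]
opening: 0.22
finger_force: 3.3
```

```bash
sed -i 's/(-tau\/.125).round(2)/round(float(-tau+t["moment"][2])\/.125,2)/' h.py; python3 - <<'E'
from h import *
st()
E
```

```text
t 6.85 th 171.88 rho 0.124 toolx+180 170.94 z 0.1001 cw N at .125 6.74 F [-1.9  -6.72  2.9 ] M [-1.313  0.325 -0.015] op 0.22
```

Request:
{"api": "carry_out", "payload": {
  "rows": [
    [[0.04,-0.98,0],[0,0,4.5],0.78],
    [[0.15,-1.96,0],[0,0,9],0.78],
    [[0.32,-2.81,0],[0,0,13],0.78]
  ]
}}

```text
clock: 7.15
tool_pos: [0.4564, 0.0877, 0.1001]
eef_rot: [0.981, -0.192, -0.0, 0.001]
contact_force: [-2.9, -6.1, 3.1]
opening: 0.219
finger_force: 3.4
```

```bash
python3 - <<'E'
from h import *
st()
E
```

```text
t 7.15 th 158.97 rho 0.1244 toolx+180 157.91 z 0.1001 cw N at .125 6.5 F [-2.89 -6.09  3.08] M [-1.225  0.617 -0.023] op 0.219
```

Request:
{"api": "carry_out", "payload": {
  "rows": [
    [[0.04,0.98,0],[0,0,-4.5],0.78],
    [[0.15,1.96,0],[0,0,-9],0.78],
    [[0.35,2.92,0],[0,0,-13.5],0.78],
    [[0.61,3.86,0],[0,0,-18],0.78],
    [[0.95,4.78,0],[0,0,-22.5],0.78],
    [[1.36,5.67,0],[0,0,-27],0.78],
    [[1.84,6.53,0],[0,0,-31.5],0.78],
    [[2.39,7.35,0],[0,0,-36],0.78],
    [[2.99,8.12,0],[0,0,-40.5],0.78],
    [[3.66,8.84,0],[0,0,-45],0.78],
    [[4.38,9.5,0],[0,0,-49.5],0.78],
    [[4.78,9.82,0],[0,0,-51.8],0.78]
  ]
}}

```text
clock: 8.35
tool_pos: [0.4669, -0.02, 0.1]
eef_rot: [0.966, 0.26, 0.002, 0.001]
contact_force: [0.5, 0.4, 0.4]
opening: 0.221
finger_force: 0.4
```

Request:
{"api": "carry_out", "payload": {
  "rows": [
    [[0.04,-0.98,0],[0,0,4.5],0.78],
    [[0.15,-1.96,0],[0,0,9],0.78],
    [[0.35,-2.92,0],[0,0,13.5],0.78]
  ]
}}

```text
clock: 8.65
tool_pos: [0.4541, 0.0075, 0.0995]
eef_rot: [0.99, 0.141, 0.001, 0.001]
contact_force: [1.5, -3.6, 0.2]
opening: 0.221
finger_force: 1.8
```

```bash
python3 - <<'E'
from h import *
st()
E
```

```text
t 8.65 th 196.7 rho 0.1236 toolx+180 196.27 z 0.0995 cw N at .125 4.48 F [ 1.54 -3.59  0.22] M [-0.76 -0.16  0.08] op 0.221
```

Request:
{"api": "carry_out", "payload": {
  "rows": [
    [[0.04,-0.98,0],[0,0,4.5],0.78],
    [[0.15,-1.96,0],[0,0,9],0.78],
    [[0.27,-2.6,0],[0,0,12],0.78]
  ]
}}

```text
clock: 8.95
tool_pos: [0.4492, 0.0317, 0.0995]
eef_rot: [0.999, 0.037, 0.001, 0.002]
contact_force: [0.1, -7.2, 0.5]
opening: 0.221
finger_force: 3.3
```

```bash
python3 - <<'E'
from h import *
st()
E
```

```text
t 8.95 th 185.22 rho 0.1238 toolx+180 184.22 z 0.0995 cw N at .125 7.64 F [ 0.06 -7.23  0.53] M [-1.308 -0.094  0.063] op 0.221
```

Request:
{"api": "carry_out", "payload": {
  "rows": [
    [[0.02,-0.76,0],[0,0,3.5],0.78],
    [[0.09,-1.52,0],[0,0,7],0.78]
  ]
}}

```text
clock: 9.15
tool_pos: [0.4486, 0.0464, 0.0995]
eef_rot: [1.0, -0.025, 0.0, 0.002]
contact_force: [0.2, -6.9, 1.7]
opening: 0.217
finger_force: 3.3
```

```bash
python3 - <<'E'
from h import *
st()
E
```

```text
t 9.15 th 178.44 rho 0.124 toolx+180 177.18 z 0.0995 cw N at .125 7.52 F [ 0.21 -6.89  1.66] M [-1.301  0.013  0.087] op 0.217
```

Request:
{"api": "carry_out", "payload": {
  "rows": [
    [[0.04,-0.98,0],[0,0,4.5],0.78],
    [[0.15,-1.96,0],[0,0,9],0.78]
  ]
}}

```text
clock: 9.35
tool_pos: [0.4503, 0.0659, 0.0994]
eef_rot: [0.995, -0.103, -0.0, 0.002]
contact_force: [-0.2, -7.1, 0.9]
opening: 0.223
finger_force: 3.4
```

```bash
python3 - <<'E'
from h import *
st()
E
```

```text
t 9.35 th 169.4 rho 0.1243 toolx+180 168.14 z 0.0994 cw N at .125 7.89 F [-0.15 -7.09  0.88] M [-1.284  0.269  0.117] op 0.223
```

Request:
{"api": "carry_out", "payload": {
  "rows": [
    [[0.04,-0.98,0],[0,0,4.5],0.78],
    [[0.15,-1.96,0],[0,0,9],0.78],
    [[0.23,-2.39,0],[0,0,11],0.78]
  ]
}}

```text
clock: 9.65
tool_pos: [0.4569, 0.0899, 0.0994]
eef_rot: [0.98, -0.197, -0.001, 0.001]
contact_force: [-2.6, -6.0, 2.9]
opening: 0.222
finger_force: 3.3
```

```bash
python3 - <<'E'
from h import *
st()
E
```

```text
t 9.65 th 157.93 rho 0.1247 toolx+180 157.3 z 0.0994 cw N at .125 6.72 F [-2.65 -5.96  2.89] M [-1.224  0.511  0.027] op 0.222
```

Still free. Another back swing and stroke.

Request:
{"api": "carry_out", "payload": {
  "rows": [
    [[0.04,0.98,0],[0,0,-4.5],0.78],
    [[0.15,1.96,0],[0,0,-9],0.78],
    [[0.35,2.92,0],[0,0,-13.5],0.78],
    [[0.61,3.86,0],[0,0,-18],0.78],
    [[0.95,4.78,0],[0,0,-22.5],0.78],
    [[1.36,5.67,0],[0,0,-27],0.78],
    [[1.84,6.53,0],[0,0,-31.5],0.78],
    [[2.39,7.35,0],[0,0,-36],0.78],
    [[2.99,8.12,0],[0,0,-40.5],0.78],
    [[3.66,8.84,0],[0,0,-45],0.78],
    [[4.38,9.5,0],[0,0,-49.5],0.78],
    [[4.78,9.82,0],[0,0,-51.8],0.78]
  ]
}}

```text
clock: 10.85
tool_pos: [0.4656, -0.0183, 0.0994]
eef_rot: [0.967, 0.254, 0.001, 0.0]
contact_force: [0.4, 0.9, 1.4]
opening: 0.217
finger_force: 0.4
```

Request:
{"api": "carry_out", "payload": {
  "rows": [
    [[0.04,-0.98,0],[0,0,4.5],0.78],
    [[0.15,-1.96,0],[0,0,9],0.78],
    [[0.35,-2.92,0],[0,0,13.5],0.78]
  ]
}}

```text
clock: 11.15
tool_pos: [0.4534, 0.0091, 0.0991]
eef_rot: [0.991, 0.135, 0.0, 0.001]
contact_force: [0.8, -3.9, 0.5]
opening: 0.217
finger_force: 2.1
```

```bash
python3 - <<'E'
from h import *
st()
E
```

```text
t 11.15 th 195.9 rho 0.1238 toolx+180 195.56 z 0.0991 cw N at .125 4.48 F [ 0.77 -3.87  0.48] M [-0.802 -0.099  0.073] op 0.217
```

Request:
{"api": "carry_out", "payload": {
  "rows": [
    [[0.04,-0.98,0],[0,0,4.5],0.78],
    [[0.15,-1.96,0],[0,0,9],0.78]
  ]
}}

```text
clock: 11.35
tool_pos: [0.4496, 0.0266, 0.0991]
eef_rot: [0.998, 0.056, 0.0, 0.002]
contact_force: [1.6, -6.0, 0.4]
opening: 0.218
finger_force: 3.3
```

```bash
python3 - <<'E'
from h import *
st()
E
```

```text
t 11.35 th 187.59 rho 0.124 toolx+180 186.45 z 0.0991 cw N at .125 6.29 F [ 1.6  -5.99  0.37] M [-1.269 -0.224  0.024] op 0.218
```

Request:
{"api": "carry_out", "payload": {
  "rows": [
    [[0.04,-0.98,0],[0,0,4.5],0.78],
    [[0.15,-1.96,0],[0,0,9],0.78]
  ]
}}

```text
clock: 11.55
tool_pos: [0.4483, 0.0461, 0.0991]
eef_rot: [1.0, -0.022, -0.0, 0.002]
contact_force: [0.7, -6.1, 1.1]
opening: 0.222
finger_force: 3.3
```

```bash
python3 - <<'E'
from h import *
st()
E
```

```text
t 11.55 th 178.57 rho 0.1242 toolx+180 177.44 z 0.0991 cw N at .125 6.24 F [ 0.71 -6.11  1.09] M [-1.324 -0.02   0.023] op 0.222
```

Request:
{"api": "carry_out", "payload": {
  "rows": [
    [[0.04,-0.98,0],[0,0,4.5],0.78],
    [[0.15,-1.96,0],[0,0,9],0.78]
  ]
}}

```text
clock: 11.75
tool_pos: [0.45, 0.0656, 0.099]
eef_rot: [0.995, -0.101, -0.001, 0.002]
contact_force: [-1.2, -6.8, 1.1]
opening: 0.219
finger_force: 3.3
```

```bash
python3 - <<'E'
from h import *
st()
E
```

```text
t 11.75 th 169.55 rho 0.1246 toolx+180 168.45 z 0.099 cw N at .125 7.17 F [-1.23 -6.78  1.13] M [-1.35   0.123  0.038] op 0.219
```

Request:
{"api": "carry_out", "payload": {
  "rows": [
    [[0.04,-0.98,0],[0,0,4.5],0.78],
    [[0.15,-1.96,0],[0,0,9],0.78],
    [[0.23,-2.39,0],[0,0,11],0.78]
  ]
}}

```text
clock: 12.05
tool_pos: [0.4563, 0.0891, 0.0989]
eef_rot: [0.981, -0.194, -0.001, 0.002]
contact_force: [-2.0, -6.9, 3.2]
opening: 0.218
finger_force: 3.8
```

```bash
python3 - <<'E'
from h import *
st()
E
```

```text
t 12.05 th 158.35 rho 0.125 toolx+180 157.57 z 0.0989 cw N at .125 7.74 F [-2.03 -6.91  3.19] M [-1.491  0.447  0.072] op 0.218
```

Request:
{"api": "carry_out", "payload": {
  "rows": [
    [[0.04,0.98,0],[0,0,-4.5],0.78],
    [[0.15,1.96,0],[0,0,-9],0.78],
    [[0.35,2.92,0],[0,0,-13.5],0.78],
    [[0.61,3.86,0],[0,0,-18],0.78],
    [[0.95,4.78,0],[0,0,-22.5],0.78],
    [[1.36,5.67,0],[0,0,-27],0.78],
    [[1.84,6.53,0],[0,0,-31.5],0.78],
    [[2.39,7.35,0],[0,0,-36],0.78],
    [[2.99,8.12,0],[0,0,-40.5],0.78],
    [[3.66,8.84,0],[0,0,-45],0.78],
    [[4.38,9.5,0],[0,0,-49.5],0.78],
    [[4.78,9.82,0],[0,0,-51.8],0.78]
  ]
}}

```text
clock: 13.25
tool_pos: [0.4655, -0.0186, 0.099]
eef_rot: [0.967, 0.256, 0.001, 0.0]
contact_force: [-0.5, 1.6, 0.2]
opening: 0.217
finger_force: 0.4
```

Request:
{"api": "carry_out", "payload": {
  "rows": [
    [[0.04,-0.98,0],[0,0,4.5],0.78],
    [[0.15,-1.96,0],[0,0,9],0.78],
    [[0.35,-2.92,0],[0,0,13.5],0.78]
  ]
}}

```text
clock: 13.55
tool_pos: [0.4535, 0.0085, 0.0988]
eef_rot: [0.99, 0.138, 0.0, 0.001]
contact_force: [1.9, -5.9, -0.2]
opening: 0.222
finger_force: 2.8
```

```bash
python3 - <<'E'
from h import *
st()
E
```

```text
t 13.55 th 196.18 rho 0.1239 toolx+180 195.84 z 0.0988 cw N at .125 6.33 F [ 1.91 -5.87 -0.21] M [-1.13  -0.247  0.026] op 0.222
```

Request:
{"api": "carry_out", "payload": {
  "rows": [
    [[0.02,-0.55,0],[0,0,2.5],0.78],
    [[0.06,-1.2,0],[0,0,5.5],0.78]
  ]
}}

```text
clock: 13.75
tool_pos: [0.4511, 0.0182, 0.0989]
eef_rot: [0.996, 0.09, 0.0, 0.002]
contact_force: [1.3, -7.7, -0.7]
opening: 0.222
finger_force: 4.1
```

```bash
python3 - <<'E'
from h import *
st()
E
```

```text
t 13.75 th 191.55 rho 0.1239 toolx+180 190.3 z 0.0989 cw N at .125 8.11 F [ 1.29 -7.67 -0.68] M [-1.609 -0.334  0.051] op 0.222
```

Request:
{"api": "carry_out", "payload": {
  "rows": [
    [[0.01,-0.44,0],[0,0,2],0.78],
    [[0.03,-0.87,0],[0,0,4],0.78]
  ]
}}

```text
clock: 13.95
tool_pos: [0.4496, 0.0264, 0.0988]
eef_rot: [0.998, 0.055, -0.0, 0.002]
contact_force: [1.4, -8.7, -0.1]
opening: 0.218
finger_force: 4.4
```

```bash
python3 - <<'E'
from h import *
st()
E
```

```text
t 13.95 th 187.7 rho 0.124 toolx+180 186.3 z 0.0988 cw N at .125 9.14 F [ 1.35 -8.68 -0.14] M [-1.712 -0.25   0.053] op 0.218
```

Request:
{"api": "carry_out", "payload": {
  "rows": [
    [[0.02,-0.55,0],[0,0,2.5],0.78],
    [[0.05,-1.09,0],[0,0,5],0.78]
  ]
}}

```text
clock: 14.15
tool_pos: [0.4485, 0.0368, 0.0988]
eef_rot: [1.0, 0.011, -0.0, 0.002]
contact_force: [0.5, -9.5, -0.8]
opening: 0.218
finger_force: 4.8
```

```bash
python3 - <<'E'
from h import *
st()
E
```

```text
t 14.15 th 182.87 rho 0.1242 toolx+180 181.24 z 0.0988 cw N at .125 10.61 F [ 0.5  -9.52 -0.81] M [-1.896 -0.155  0.143] op 0.218
```

Request:
{"api": "carry_out", "payload": {
  "rows": [
    [[0,-0.33,0],[0,0,1.5],0.78],
    [[0,-0.33,0],[0,0,1.5],0.78]
  ]
}}

```text
clock: 14.35
tool_pos: [0.4482, 0.0406, 0.0988]
eef_rot: [1.0, -0.001, -0.0, 0.002]
contact_force: [0.5, -9.1, 0.8]
opening: 0.221
finger_force: 4.0
```

```bash
python3 - <<'E'
from h import *
st()
E
```

```text
t 14.35 th 181.1 rho 0.1243 toolx+180 179.87 z 0.0988 cw N at .125 9.51 F [ 0.46 -9.07  0.76] M [-1.611 -0.019  0.06 ] op 0.221
```

Request:
{"api": "carry_out", "payload": {
  "rows": [
    [[0,0.4,0],[0,0,0],0.78],
    [[0,0.4,0],[0,0,0],0.5],
    [[0,0.4,0],[0,0,0],0.5],
    [[0,0.4,0],[0,0,0],0.5],
    [[0,0.4,-4],[0,0,0],0.5],
    [[0,0.4,-9],[0,0,0],0.5],
    [[-2,0.4,-12],[0,0,0],0.5],
    [[-2,0.4,-14],[0,0,0],0.5],
    [[-2,0.4,-14],[0,0,0],0.5],
    [[-2,0.4,-14],[0,0,0],0.5]
  ]
}}

```text
clock: 15.35
tool_pos: [0.4285, 0.0402, 0.2384]
eef_rot: [1.0, 0.002, 0.0, -0.0]
contact_force: [0.9, 0.4, 0.4]
opening: 0.497
finger_force: 0.0
```

```bash
python3 - <<'E'
from h import *
st()
s=r.snapshot("wrist");cv2.imwrite("pics/w3.png",s["image"][:,:,::-1])
E
```

```text
t 15.35 th 181.12 rho 0.144 toolx+180 180.2 z 0.2384 cw N at .125 -0.18 F [0.88 0.37 0.35] M [0.056 0.004 0.029] op 0.497
```

View pics/w3.png

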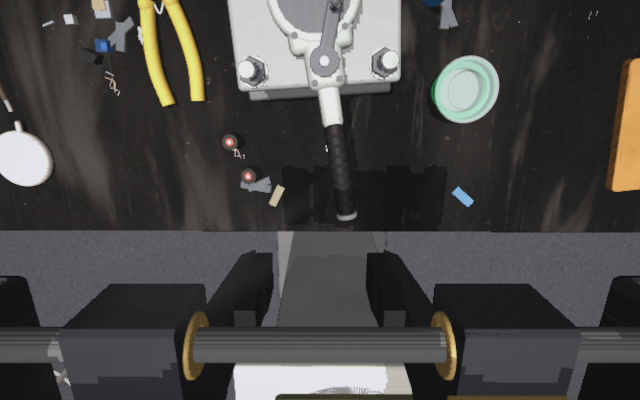

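The lever is still over on the right at tighten (paddle near (335,5)). The spanner is free, with its handle end at (346,215), and the drums, pliers and cup in view are undisturbed.

```bash
python3 -c "
from plant import r
print(r.finish_job())"
```

```text
the job is handed in; nothing more can be done
None
```

The job is handed in, though no verdict came back: the lever is set to tighten, the screw was driven to about 10.4 N at the grip (estimated while moving), the spanner is released with the arm clear, and the things in the last camera view look undisturbed.

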